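Close up a row of cartons on a packing-room shelf

ROBOT

A 6-joint arm with a two-finger parallel gripper is mounted at the origin on the work surface. World frame = base frame: x ahead of the robot, y to its left, z up, the work surface at z = 0. Lengths are in m, angles in rad, forces in N, time in s.
With the tool pointing down it reaches from about 0.35 to 0.95 m from the base axis. Payload 17.4 kg.
Tool frame: the origin (TCP) lies between the finger pads; the fingertips stand 8 mm ahead of it and the grasp point (between the pads) lies 11 mm behind it; z points along the fingers, y is the line along which they close (so a half turn about z gives the same grasp; the last joint's range is limited). The gripper opens to 93 mm and grips with 3 to 60 N. Pads are 15 mm wide; open, the fingers measure 128 mm over their backs; the gripper's body (75 mm by 188 mm) begins 65 mm behind the grasp point.
Start: joints at [1.285, 0.116, 1.442, -0, 1.584, -0.038], TCP at [0.166, 0.654, 0.227] pointing down, gripper open.
Joint ranges: [-2.83, 2.83], [-0.83, 2.19], [0.07, 2.5], [-1.14, 4.28], [0.01, 3], [-2.97, 2.97]. Speed limits (rad/s): [1.89, 1.89, 2.22, 3.14, 3.14, 3.14].

INTERFACE

Orientations are given as a unit quaternion [x, y, z, w].
In Python, from rig import manip, camera, ticket gives the robot as it stands.
- The arm moves only by the shell command python3 -m jog 'ROWS' [OPENING] [FORCE]. ROWS is JSON, a list of rows, each an object with "translation": the shift along the world's x, y, z in units of 500 mm (1.0 is 500 mm), a list of three; "rot": the turn, a rotation vector about the world's x, y, z in units of 45 degrees (1.0 is 45 degrees), a list of three. In form: [{"translation": [tx, ty, tz], "rot": [ax, ay, az]}, ...]. A call has 1 to 8 rows; each row shifts and turns the commanded pose from where the row before left it; what a row does not reach is not made up. A row lasts 1/10 s, in which the tool goes at most 50 mm and 8.59 degrees, less where a joint would pass 70% of its speed; a pose out of reach is approached as far as the arm can. A call with a number of a shift or a turn outside -1 to 1 is refused whole. A call with a gripper value outside its range is refused whole. OPENING is the opening in per cent of the stroke, from 0 (shut) to 100 (fully open), set as the call begins (- or left out, the last holds). The fingers move at their own pace and stop on an object; FORCE is the grip in N (left out, the last holds). Time passes only in rows, so rows that do not move let the fingers close. It gives the time, the measured TCP pose, the force, the opening and the grip force at its end, in the units of the state.
- manip.sense(): the state, without advancing time (a new reading comes with each control period).
- camera(name): name is "side" or "top" or "wrist"; returns a dict with "color" (480x640x3 uint8, red, green, blue), "fx", "fy", "cx", "cy" (pixels), "rvec" (rotation vector, rad) and "tvec" (3), from world to camera coordinates, as OpenCV has them. Camera axes: x right, y down, z forward; pixel columns grow to the right and rows downward; lengths in m; the calibration is good to about 2 mm. The wrist camera is an equidistant fisheye: a pixel r from the principal point sees the ray r / f radians off the axis. A picture is of the moment at which its call begins. There is no depth.
- ticket.job_done(): hands the job in; it is judged then, once.
The state is a dict: "clock": time; "q": joint angles; "qd": joint speeds; "tau": joint torques, N m; "ee_pos": TCP position; "ee_rot": TCP orientation; "wrist_force": force on the tool from outside, world axes, zero at the start; "torque": the same for the moment, N m; "width": finger opening in m; "gripper_force": force on a finger pad.
Only numpy, scipy, OpenCV 4.12 (cv2) and the standard library are available. Lean on these libraries where they do the work, as an engineer would, in place of code of your own. Each camera call takes 0.05 s, during which the arm holds its last target. There are 200 camera calls.

TASK

Put the two loose slim cartons from the table, the one lying flat and the one already standing, on the counter shelf with the two that are there, each standing on its small end with the broad faces side by side along the row. Then slide the shelf's divider up to them gently, until all four cartons are pressed together without gaps in one neat row against the end panel beside which the first two stand; do not crush them, and leave everything else on the table where it is.

Things in the scene. Friction and masses are not known exactly. Their poses are not given: they have to be found in the camera images.
- row_end (a point): point on the fixed white counter shelf: on the board's upper side (45 mm above the table), at the inner face of the end panel where the row starts, midway between front lip and back wires. Axes: x from lip to wires, z up, y into this end panel (the row runs from here to -y). Channel 64 mm deep along x, 310 mm long; lip 25 mm, wires 121 mm, end panels 100 mm high above the board.
- divider (a joint): the shelf's sliding divider: aluminium plate across the channel, 4 mm thick, 96 mm high, on a rail along the shelf's front. In m; grows as it slides to the shelf's +y, towards the row. Its row-side face is 0.290 - value from the row-end panel (range 0 to 0.20). About 3 N of friction; stays where it is left.
- divider_grip (a point): centre of the divider's grey grip block, in front of the lip (71 mm to -x of the channel's middle): 24 mm along the shelf's x, 14 mm along y, 50 mm tall, its top 91 mm above the board; can be pinched from above across its 14 mm. Moves with the divider; axes as row_end.
- carton_a_mid (a point): centre of the carton lying flat on the table: brown cardboard, 110 x 56 x 32 mm, paper band round its middle, 0.1 to 0.2 kg, firm; either end may be up. Axes: x its 110 mm length, y its 56 mm width, z its 32 mm thickness. Held across the 56 mm width it cannot go in the shelf: no room for a finger at the back wires.
- carton_b_mid (a point): centre of the carton standing on end on the table: brown cardboard, 110 x 56 x 32 mm, paper band round its middle, 0.1 to 0.2 kg, firm; either end may be up. Axes: x its 56 mm width, y its 32 mm thickness, z its 110 mm height.
- carton_c_mid (a point): centre of the second carton on the shelf, the one farther from row_end: same carton, standing on end, loosely placed and a little askew; x is the 56 mm width (front to back), y the 32 mm thickness, z the height.
- carton_d_mid (a point): centre of the first carton on the shelf, the one next to row_end: same carton and axes as carton_c, loosely placed and a little askew.
- tape_roll: bystander: roll of clear tape lying flat, 104 mm across, 48 mm high; origin under its centre
- gift_box: bystander: square lidded cardboard box 88 x 88 x 43 mm; origin under its centre
- marker: bystander: marker pen lying, 130 mm long (along its x), 17 mm thick; origin underneath
- mug: bystander: white mug 82 mm across, 95 mm high, handle at +y; origin under its centre
- stapler: bystander: stapler 125 x 34 x 39 mm, long along its x; origin under its centre
- label_tin: bystander: round tin 60 mm across, 75 mm high; origin under its centre
Mind the look-alikes: they are no part of the job. Leave any red look-alike of the part that bears carton_d_mid alone.

How it is judged:
By the outcome, as a careful person would: the job done as asked, in the order asked, and still so for the second after the job is handed in, with the robot touching nothing.
It also fails if it takes over 72 s, if anything falls off the work surface, if the arm or the gripper's body presses on something with over 40 N, if the wrist force passes 120 N, or if a joint passes its speed limit or range.

## Working session

There is one attempt and no reset: what is moved stays moved. The work goes in short steps, Python scripts to look and compute and a shell command to move; the robot and the scene stay as the last step left them, time stands still between calls to the robot, and variables do not carry over. Pictures are saved under pics/ and viewed, at most 14 in all, crops included, and the job is handed in when it is done.

```bash
ls; mkdir -p pics; python3 - <<'E'
from rig import manip,camera
import cv2
for n in("side","top"):
    c=camera(n); cv2.imwrite(f"pics/{n}0.png",c["color"][:,:,::-1]); print(n,{k:v for k,v in c.items() if k!="color"})
s=manip.sense();print(s["clock"],s["ee_pos"],s["ee_rot"],s["width"])
E
```

```text
pics
side {'fx': 600.753492783996, 'fy': 600.753492783996, 'cx': 319.5736829375, 'cy': 237.35551419687292, 'rvec': array([ 2.17842394, -0.26286438,  0.10653897]), 'tvec': array([-0.4825466 ,  0.19110005,  1.60281151])}
top {'fx': 585.5944128202739, 'fy': 585.5944128202739, 'cx': 313.3177554378014, 'cy': 240.14723405413756, 'rvec': array([ 2.19601033, -2.13604685,  0.10347631]), 'tvec': array([0.04139926, 0.50756322, 1.35899368])}
0.1 [0.16553033 0.65420859 0.22598036] [ 1.23580417e-01  9.92334420e-01 -5.22815187e-04 -7.24679759e-05] 0.09359015689272636
```

View pics/top0.png

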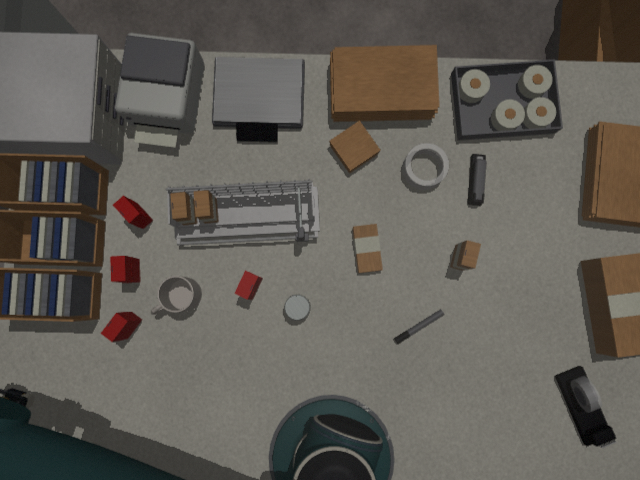

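View pics/side0.png

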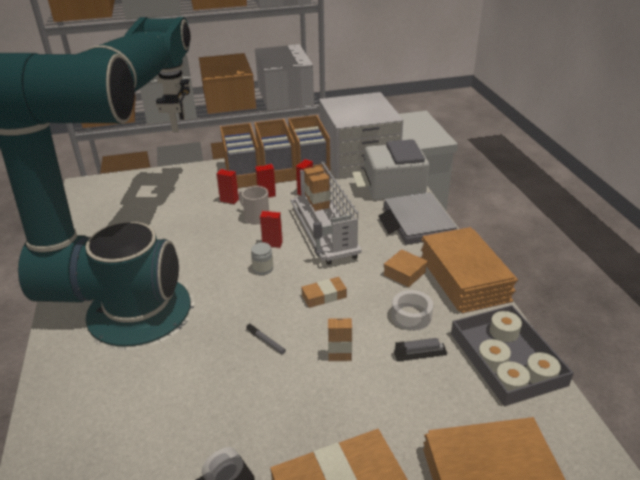

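The top view shows +x up and +y to the left. The shelf is at px (170–320, 182–245), with cartons d and c at (180,207) and (204,207) and the divider at about (302,215). Carton a lies flat at (367,249) and carton b stands at (467,254). Now I'll enlarge it to get corners.

```bash
python3 - <<'E'
import cv2
im=cv2.imread("pics/top0.png")
a=cv2.resize(im[172:252,160:330],None,fx=4.7,fy=4.7,interpolation=cv2.INTER_CUBIC)
b=cv2.resize(im[215:285,340:490],None,fx=3,fy=3,interpolation=cv2.INTER_CUBIC)
import numpy as np
o=np.zeros((600,800,3),np.uint8);o[:a.shape[0],:a.shape[1]]=a;o[385:385+b.shape[0],:b.shape[1]]=b
s=cv2.imread("pics/side0.png")[315:365,315:365];s=cv2.resize(s,None,fx=4,fy=4,interpolation=cv2.INTER_CUBIC);o[385:585,500:700]=s
o=cv2.convertScaleAbs(o,alpha=1.5)
cv2.imwrite("pics/crop.png",o)
E
```

```text
(no output)
```

View pics/crop.png

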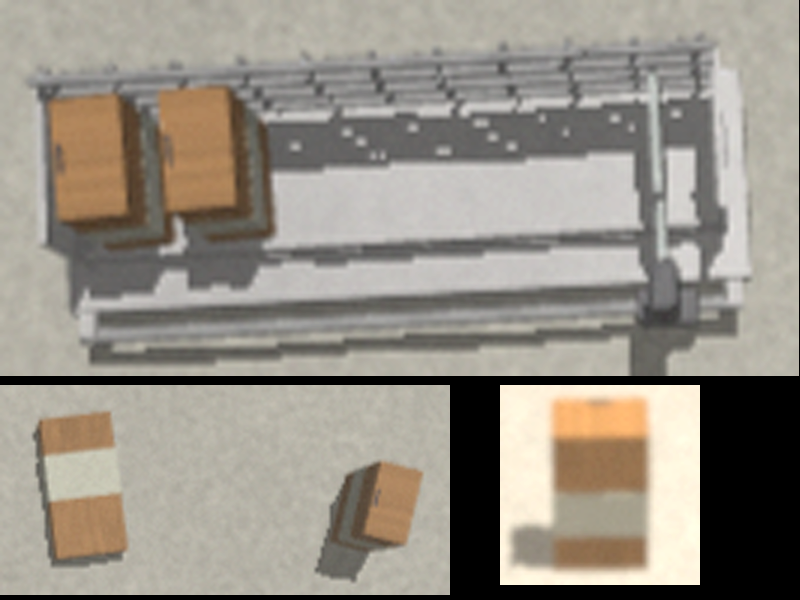

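The crop shows the carton corners clearly: d (50,98)…(60,222), c (158,90)…(168,215), a (40,420)…(55,560) and b (378,461)…(363,537). The divider's top edge is at u≈654 and the grip at about (665,285). I'll convert these to world coordinates.

```bash
cat > h.py <<'E'
import numpy as np,cv2
from rig import camera,manip
def ray(c,uv,fish=False):
    x=(np.array(uv,float)-[c["cx"],c["cy"]])/[c["fx"],c["fy"]]
    if fish:
        r=np.linalg.norm(x); d=np.array([*(x/r*np.sin(r)),np.cos(r)])
    else: d=np.array([*x,1])
    R=cv2.Rodrigues(c["rvec"])[0]
    return -R.T@c["tvec"],R.T@d
def atz(c,uv,z,fish=False):
    o,d=ray(c,uv,fish); return (o+d*(z-o[2])/d[2])
def proj(c,P,fish=False):
    R=cv2.Rodrigues(c["rvec"])[0];p=R@np.array(P,float)+c["tvec"]
    if fish:
        r=np.hypot(p[0],p[1]);k=np.arctan2(r,p[2])/r
    else: k=1/p[2]
    return np.array([c["cx"]+c["fx"]*p[0]*k,c["cy"]+c["fy"]*p[1]*k])
E
python3 - <<'E'
from h import *
c=camera("top")
T=lambda u,v:(160+(u+.5)/4.7-.5,172+(v+.5)/4.7-.5)
B=lambda u,v:(340+(u+.5)/3-.5,215+(v-385+.5)/3-.5)
np.set_printoptions(precision=4,suppress=True)
for n,z,f,pts in [("d",.155,T,[(50,98),(122,94),(132,215),(60,222)]),("c",.155,T,[(158,90),(228,86),(238,208),(168,215)]),
 ("a",.032,B,[(40,420),(109,412),(127,551),(55,560)]),("b",.110,B,[(378,461),(421,471),(405,546),(363,537)])]:
    P=np.array([atz(c,f(*p),z)[:2] for p in pts])
    m=P.mean(0); r=cv2.minAreaRect((P*1000).astype(np.float32))
    L=(P[3]+P[2]-P[0]-P[1])/2; W=(P[1]+P[2]-P[0]-P[3])/2
    print(n,m,"long",np.linalg.norm(L),np.degrees(np.arctan2(-L[1],-L[0])),"short",np.linalg.norm(W))
for n,z,pts in [("lipTop front edge",.07,[(95,310),(735,282)]),("railfront",.07,[(95,340),(740,305)]),("divtop",.141,[(654,75),(660,195)]),("grip top",.136,[(655,262),(677,262),(655,305),(680,305)]),
  ("leftpanel top",.145,[(38,90),(42,245)]),("wire top",.166,[(40,82),(710,42)]),("rightpanel top",.145,[(716,65),(735,65),(725,275),(748,275)])]:
    for p in pts: print(n,atz(c,T(*p),z)[:2])
E
```

```text
d [0.5613 0.3465] long 0.057229048407582465 7.546124163612831 short 0.03315073928034464
c [0.5661 0.2975] long 0.057690404008908194 7.282415035447679 short 0.0322405985547844
a [ 0.4902 -0.0718] long 0.11035112320223744 7.7886232473059485 short 0.0556658038848483
b [ 0.4759 -0.2932] long 0.05730616908979561 -11.443826882804577 short 0.03189838330199942
lipTop front edge [0.4993 0.3613]
lipTop front edge [0.5216 0.0495]
railfront [0.4846 0.3605]
railfront [0.5104 0.0468]
divtop [0.6092 0.0896]
divtop [0.5529 0.0851]
grip top [0.5222 0.0867]
grip top [0.5225 0.0765]
grip top [0.5021 0.086 ]
grip top [0.5024 0.0745]
leftpanel top [0.5937 0.3752]
leftpanel top [0.5212 0.3695]
wire top [0.5936 0.369 ]
wire top [0.6204 0.0636]
rightpanel top [0.6139 0.0609]
rightpanel top [0.6142 0.052 ]
rightpanel top [0.5159 0.0539]
rightpanel top [0.5162 0.0434]
```

```bash
cat >> h.py <<'E'
from scipy.spatial.transform import Rotation as Ro
def goal(yaw,tilt):
    # yaw (deg) of closing line from world y; tilt>0 leans so that tool z points back (-x)
    down=Ro.from_matrix(np.array([[-1,0,0],[0,1,0],[0,0,-1.]]))  # tool y=+y, z down
    return Ro.from_euler("z",yaw,degrees=True)*Ro.from_euler("y",tilt,degrees=True)*down
def need(grasp,yaw,tilt):
    "remaining shift/turn in jog units to bring the grasp point to grasp"
    s=manip.sense(); g=goal(yaw,tilt); tcp=np.array(grasp)+.011*g.apply([0,0,1])
    best=(g*Ro.from_quat(s["ee_rot"]).inv()).as_rotvec()
    d=tcp-s["ee_pos"]
    print("T",np.round(d/.5,4),"rows",np.ceil(np.linalg.norm(d)/.05),"R",np.round(np.degrees(best)/45,4),"rows",np.ceil(np.degrees(np.linalg.norm(best))/8.59),"F",np.round(s["wrist_force"],1),"w",round(s["width"],4),"gf",np.round(s["gripper_force"],1),"q",np.round(s["q"],2),"t",s["clock"])
E
python3 -m jog '[{"translation":[0.037,-0.091,0],"rot":[0,0,0.061]},{"translation":[0.037,-0.091,0],"rot":[0,0,0.061]},{"translation":[0.037,-0.091,0],"rot":[0,0,0.061]},{"translation":[0.037,-0.091,0],"rot":[0,0,0.061]},{"translation":[0.037,-0.091,0],"rot":[0,0,0.061]},{"translation":[0.037,-0.091,0],"rot":[0,0,0.061]},{"translation":[0.037,-0.091,0],"rot":[0,0,0.061]},{"translation":[0.037,-0.091,0],"rot":[0,0,0.061]}]' 100 20
python3 -m jog '[{"translation":[0.037,-0.091,0],"rot":[0,0,0]},{"translation":[0.037,-0.091,0],"rot":[0,0,0]},{"translation":[0.037,-0.091,0],"rot":[0,0,0]},{"translation":[0.037,-0.091,0],"rot":[0,0,0]},{"translation":[0.037,-0.091,0],"rot":[0,0,0]},{"translation":[0.037,-0.091,0],"rot":[0,0,0]},{"translation":[0.037,-0.091,0],"rot":[0,0,0]},{"translation":[0.037,-0.091,0],"rot":[0,0,0]}]'
python3 -c '
from h import *
need([.46,-.076,.15],7.8,-20)'
```

```text
clock: 0.95
ee_pos: [0.3136, 0.2886, 0.2266]
ee_rot: [-0.069, 0.998, 0.0, 0.0]
wrist_force: [2.0, -0.4, -0.1]
width: 0.0927
gripper_force: 0.0
clock: 1.75
ee_pos: [0.4618, -0.0759, 0.2267]
ee_rot: [-0.067, 0.998, -0.0, 0.0]
wrist_force: [1.3, 0.2, -0.5]
width: 0.093
gripper_force: 0.0
T [ 0.0039  0.0008 -0.1741] rows 2.0 R [ 0.0601 -0.4396  0.0015] rows 3.0 F [ 1.3  0.2 -0.5] w 0.093 gf 0.0 q [-0.22 -0.35  1.87  0.    1.62 -1.92] t 1.75
```

```bash

python3 -m jog '[{"translation":[0,0,-0.05],"rot":[0.02,-0.147,0]},{"translation":[0,0,-0.06],"rot":[0.02,-0.147,0]},{"translation":[0.004,0.001,-0.06],"rot":[0.02,-0.147,0]},{"translation":[0,0,0],"rot":[0,0,0]},{"translation":[0,0,0],"rot":[0,0,0]}]'
python3 -c '
from h import *
import cv2
need([.46,-.076,.027],7.8,-20)
c=camera("wrist");cv2.imwrite("pics/w1.png",c["color"][:,:,::-1])
g=[proj(c,[.490+a*.9907-b*.1357,-.072+a*.1357+b*.9907,.032],True).round(1).tolist() for a,b in[(.055,.028),(.055,-.028),(-.055,-.028),(-.055,.028)]];print(g)
'
```

```text
clock: 2.25
ee_pos: [0.4634, -0.0734, 0.143]
ee_rot: [-0.066, 0.983, 0.011, 0.173]
wrist_force: [-0.3, 0.7, 0.9]
width: 0.0927
gripper_force: 0.0
T [ 0.0007 -0.0043 -0.2526] rows 3.0 R [ 0.0008 -0.0018  0.0016] rows 1.0 F [-0.3  0.7  0.9] w 0.0927 gf 0.0 q [-0.3  -0.56  2.17  0.15  1.21 -2.04] t 2.25
[[344.7, 278.0], [277.4, 278.0], [268.6, 152.4], [351.5, 152.1]]
```

View pics/w1.png

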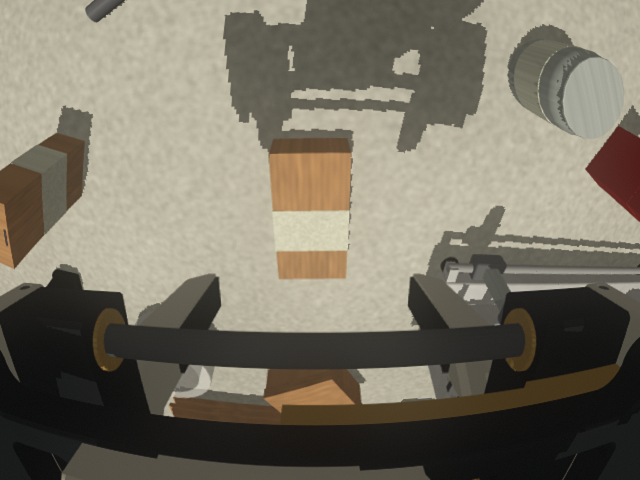

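The wrist view shows carton a at (279,278)–(351,152), within 2 px of the prediction, so the pose is confirmed. I'll descend and grasp.

```bash

python3 -m jog '[{"translation":[0,-0.002,-0.085],"rot":[0,0,0]},{"translation":[0.001,-0.002,-0.085],"rot":[0,0,0]},{"translation":[0,0,-0.06],"rot":[0,0,0]},{"translation":[0,0,-0.022],"rot":[0,0,0]},{"translation":[0,0,0],"rot":[0,0,0]}]'
python3 -m jog '[{"translation":[0,0,0],"rot":[0,0,0]},{"translation":[0,0,0],"rot":[0,0,0]},{"translation":[0,0,0],"rot":[0,0,0]},{"translation":[0,0,0],"rot":[0,0,0]},{"translation":[0,0,0],"rot":[0,0,0]}]' 45 25
python3 -c '
from h import *
need([.46,-.076,.027],7.8,-20)'
```

```text
clock: 2.8
ee_pos: [0.4649, -0.075, 0.0163]
ee_rot: [-0.067, 0.983, 0.012, 0.173]
wrist_force: [-0.1, 0.2, 0.6]
width: 0.0933
gripper_force: 0.0
clock: 3.3
ee_pos: [0.4642, -0.0752, 0.0161]
ee_rot: [-0.067, 0.982, 0.012, 0.174]
wrist_force: [-0.1, -1.3, 0.5]
width: 0.0579
gripper_force: 0.7
T [-0.001  -0.0006  0.0011] rows 1.0 R [0.0003 0.0014 0.0009] rows 1.0 F [-0.1 -1.3  0.5] w 0.0579 gf 0.7 q [-0.31 -0.44  2.31  0.18  0.96 -2.09] t 3.3
```

```bash

python3 -m jog '[{"translation":[0,0,0],"rot":[0,0,0]},{"translation":[0,0,0.05],"rot":[0,0,0]},{"translation":[0,0,0.09],"rot":[0,0,0]},{"translation":[0,0,0.09],"rot":[0,0,0]},{"translation":[0,0,0.05],"rot":[-0.0247,0.18,0]},{"translation":[0,0,0],"rot":[-0.0247,0.18,0]},{"translation":[0,0,0],"rot":[-0.0247,0.18,0]},{"translation":[0,0,0],"rot":[-0.0247,0.18,0]}]'
python3 -m jog '[{"translation":[0,0,0],"rot":[-0.0247,0.18,0]},{"translation":[0,0,0],"rot":[-0.0247,0.18,0]},{"translation":[0,0,0],"rot":[-0.0247,0.18,0]},{"translation":[0,0,0],"rot":[-0.0247,0.18,0]},{"translation":[0,0,0],"rot":[-0.0247,0.18,0]},{"translation":[0,0,0],"rot":[-0.0247,0.18,0]},{"translation":[0,0,0],"rot":[-0.0247,0.18,0]},{"translation":[0,0,0],"rot":[0,0,0]}]'
python3 -c '
from h import *
need([.46,-.076,.1],7.8,70)'
```

```text
clock: 4.1
ee_pos: [0.4645, -0.0751, 0.1565]
ee_rot: [-0.067, 0.991, -0.008, -0.112]
wrist_force: [0.3, -0.9, -1.6]
width: 0.0558
gripper_force: 25.0
clock: 4.9
ee_pos: [0.4637, -0.0749, 0.1521]
ee_rot: [-0.056, 0.815, -0.039, -0.575]
wrist_force: [0.0, -0.3, -2.6]
width: 0.0559
gripper_force: 25.0
T [-0.0279 -0.005  -0.1118] rows 2.0 R [ 0.0003 -0.0098 -0.001 ] rows 1.0 F [ 0.  -0.3 -2.6] w 0.0559 gf 25.0 q [-0.08  0.43  1.52 -0.31  2.39 -1.88] t 4.9
```

```bash

python3 -m jog '[{"translation":[-0.014,-0.002,-0.06],"rot":[0,-0.005,0]},{"translation":[-0.014,-0.003,-0.06],"rot":[0,-0.005,0]},{"translation":[0,0,-0.008],"rot":[0,0,0]},{"translation":[0,0,0],"rot":[0,0,0]}]'
python3 -m jog '[{"translation":[0,0,-0.004],"rot":[0,0,0]},{"translation":[0,0,-0.004],"rot":[0,0,0]},{"translation":[0,0,0],"rot":[0,0,0]}]'
python3 -c '
from h import *
import cv2
need([.46,-.076,.086],7.8,70)
c=camera("side");x,y=proj(c,[.46,-.076,.055]).astype(int);cv2.imwrite("pics/s2.png",cv2.resize(c["color"][y-80:y+70,x-100:x+100,::-1],None,fx=3,fy=3))'
```

```text
clock: 5.3
ee_pos: [0.4503, -0.0777, 0.0924]
ee_rot: [-0.055, 0.821, -0.04, -0.567]
wrist_force: [-0.1, 0.4, -0.6]
width: 0.0558
gripper_force: 25.0
clock: 5.6
ee_pos: [0.4504, -0.0776, 0.0882]
ee_rot: [-0.055, 0.82, -0.04, -0.568]
wrist_force: [-0.5, 0.2, -1.4]
width: 0.0564
gripper_force: 25.0
T [-0.0013  0.0004 -0.0119] rows 1.0 R [ 0.0009  0.0142 -0.0005] rows 1.0 F [-0.5  0.2 -1.4] w 0.0564 gf 25.0 q [-0.09  0.47  1.57 -0.28  2.28 -1.84] t 5.6
```

View pics/s2.png

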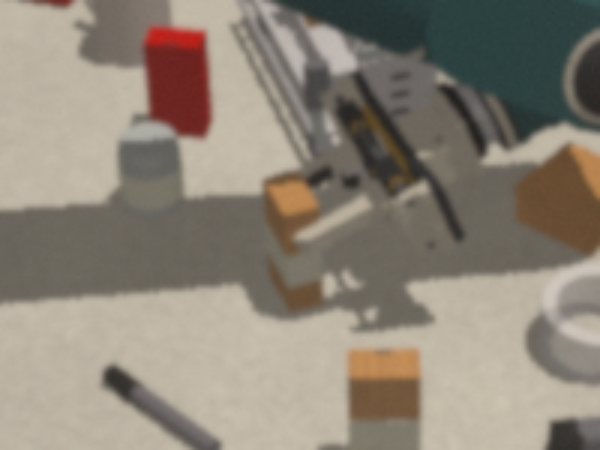

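The side crop shows carton a upright at (292,240), held near its top and clear of the other objects. I'll lower it to contact.

```bash

python3 -m jog '[{"translation":[0,0,-0.004],"rot":[0,0.014,0]},{"translation":[0,0,-0.004],"rot":[0,0,0]},{"translation":[0,0,0],"rot":[0,0,0]}]'
python3 -m jog '[{"translation":[0,0,-0.003],"rot":[0,0,0]},{"translation":[0,0,0],"rot":[0,0,0]}]'
```

```text
clock: 5.95
ee_pos: [0.4499, -0.0776, 0.0832]
ee_rot: [-0.056, 0.817, -0.039, -0.573]
wrist_force: [0.7, -0.4, -1.8]
width: 0.0557
gripper_force: 25.0
clock: 6.15
ee_pos: [0.45, -0.0776, 0.082]
ee_rot: [-0.056, 0.817, -0.039, -0.573]
wrist_force: [-0.1, -0.4, -1.7]
width: 0.0561
gripper_force: 25.0
```

```bash

python3 -m jog '[{"translation":[0,0,-0.003],"rot":[0,0,0]},{"translation":[0,0,0],"rot":[0,0,0]}]'
python3 -m jog '[{"translation":[0,0,-0.003],"rot":[0,0,0]},{"translation":[0,0,0],"rot":[0,0,0]}]'
```

```text
clock: 6.35
ee_pos: [0.4502, -0.0776, 0.0813]
ee_rot: [-0.055, 0.817, -0.039, -0.573]
wrist_force: [-0.1, 0.8, 4.7]
width: 0.0556
gripper_force: 25.0
clock: 6.55
ee_pos: [0.4503, -0.0776, 0.0812]
ee_rot: [-0.055, 0.816, -0.04, -0.574]
wrist_force: [-0.2, -0.5, 17.1]
width: 0.0559
gripper_force: 25.0
```

```bash

python3 -m jog '[{"translation":[0,0,0.003],"rot":[0,0,0]},{"translation":[0,0,0],"rot":[0,0,0]},{"translation":[0,0,0],"rot":[0,0,0]},{"translation":[0,0,0],"rot":[0,0,0]},{"translation":[0.04,0.005,0.015],"rot":[0,0,0]},{"translation":[0.07,0.01,0.025],"rot":[0,0,0]},{"translation":[0.04,0.005,0.06],"rot":[0,0,0]},{"translation":[0,0,0.1],"rot":[0,0,0]}]' 95 20
python3 -c '
from h import *
need([.46,-.2,.2],-11.4,0)'
```

```text
clock: 7.35
ee_pos: [0.526, -0.0673, 0.179]
ee_rot: [-0.056, 0.816, -0.039, -0.575]
wrist_force: [0.2, 0.7, 0.3]
width: 0.0879
gripper_force: 0.0
T [-0.1319 -0.2654  0.02  ] rows 3.0 R [-0.0495 -1.569  -0.3729] rows 9.0 F [0.2 0.7 0.3] w 0.0879 gf 0.0 q [-0.07  0.53  1.34 -0.32  2.47 -1.89] t 7.35
```

```bash

python3 -m jog '[{"translation":[0,-0.03,0.03],"rot":[-0.005,-0.157,-0.037]},{"translation":[-0.01,-0.05,0.02],"rot":[-0.005,-0.157,-0.037]},{"translation":[-0.01,-0.05,0],"rot":[-0.005,-0.157,-0.037]},{"translation":[-0.01,-0.05,0],"rot":[-0.005,-0.157,-0.037]},{"translation":[-0.01,-0.05,0],"rot":[-0.005,-0.157,-0.037]},{"translation":[-0.01,-0.05,0],"rot":[-0.005,-0.157,-0.037]},{"translation":[-0.01,-0.05,0],"rot":[-0.005,-0.157,-0.037]},{"translation":[-0.01,-0.05,-0.02],"rot":[-0.005,-0.157,-0.037]}]'
python3 -m jog '[{"translation":[-0.01,-0.03,0],"rot":[-0.005,-0.157,-0.037]},{"translation":[-0.01,-0.03,0],"rot":[-0.005,-0.157,-0.037]},{"translation":[0,0,0],"rot":[0,0,0]}]'
python3 -c '
from h import *
import cv2
need([.476,-.293,.085],-11.4,0)
c=camera("top")
P=[]
x,y=proj(c,[.45,-.077,.11]).astype(int);x2,y2=proj(c,[.476,-.293,.11]).astype(int);print(x,y,x2,y2)
a=cv2.resize(c["color"][y-25:y+35,x-40:x+40,::-1],None,fx=5,fy=5,interpolation=cv2.INTER_CUBIC)
w=camera("wrist")["color"][:300,:,::-1]
o=np.zeros((600,640,3),np.uint8);o[:300,:400]=a;o[300:]=w;cv2.imwrite("pics/t3.png",cv2.convertScaleAbs(o,alpha=1.4))'
```

```text
clock: 8.15
ee_pos: [0.4904, -0.2588, 0.1972]
ee_rot: [0.07, 0.991, -0.01, -0.116]
wrist_force: [1.0, -0.7, -1.1]
width: 0.0884
gripper_force: 0.0
clock: 8.45
ee_pos: [0.4784, -0.2891, 0.1966]
ee_rot: [0.101, 0.995, -0.002, 0.005]
wrist_force: [-0.6, 0.6, 0.5]
width: 0.0886
gripper_force: 0.0
T [-0.0047 -0.0078 -0.2451] rows 3.0 R [0.0052 0.0127 0.0046] rows 1.0 F [-0.6  0.6  0.5] w 0.0886 gf 0.0 q [-0.59 -0.14  1.74  0.    1.53 -1.96] t 8.45
372 263 470 254
```

View pics/t3.png

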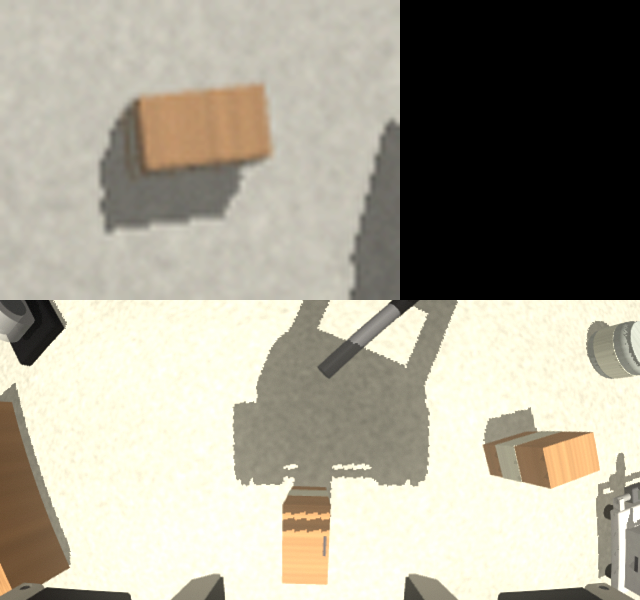

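Carton a stands stably, its top at crop (137,98)–(271,156). In the wrist view carton b is between the fingers at (283–329, 500–583). I'll descend onto b.

```bash

python3 -m jog '[{"translation":[-0.005,-0.008,-0.03],"rot":[0.005,0.013,0.005]},{"translation":[0,0,-0.08],"rot":[0,0,0]},{"translation":[0,0,-0.08],"rot":[0,0,0]},{"translation":[0,0,-0.055],"rot":[0,0,0]},{"translation":[0,0,0],"rot":[0,0,0]}]' 70
python3 -m jog '[{"translation":[0,0,0],"rot":[0,0,0]},{"translation":[0,0,0],"rot":[0,0,0]},{"translation":[0,0,0],"rot":[0,0,0]},{"translation":[0,0,0],"rot":[0,0,0]},{"translation":[0,0,0],"rot":[0,0,0]},{"translation":[0,0,0],"rot":[0,0,0]},{"translation":[0,0,0],"rot":[0,0,0]}]' 20 20
python3 -c '
from h import *
need([.476,-.293,.085],-11.4,0)
c=camera("top")
P=np.array([atz(c,(332+(u+.5)/5-.5,238+(v+.5)/5-.5),.11)[:2] for u,v in [(137,98),(265,84),(271,156),(147,171)]])
L=(P[1]+P[2]-P[0]-P[3])/2;W=(P[0]+P[1]-P[2]-P[3])/2
print("a",P.mean(0),np.linalg.norm(L),np.linalg.norm(W),"yaw of thickness dir",np.degrees(np.arctan2(W[1],W[0])),np.degrees(np.arctan2(-L[0],L[1])))'
```

```text
clock: 9.05
ee_pos: [0.476, -0.2898, 0.0676]
ee_rot: [0.096, 0.995, 0.002, -0.007]
wrist_force: [0.8, 0.2, 0.3]
width: 0.0656
gripper_force: 0.0
clock: 9.75
ee_pos: [0.4779, -0.2918, 0.074]
ee_rot: [0.097, 0.995, 0.0, -0.002]
wrist_force: [-0.8, 0.8, 6.1]
width: 0.0322
gripper_force: 19.9
T [-0.0037 -0.0023  0.0001] rows 1.0 R [-0.0011 -0.0054 -0.0052] rows 1.0 F [-0.8  0.8  6.1] w 0.0322 gf 19.9 q [-0.59 -0.05  1.86 -0.    1.33 -1.97] t 9.75
a [ 0.45039141 -0.07765261] 0.05611998305027413 0.03225635640454694 yaw of thickness dir 7.304447174052822 -171.84982935248138
```

```bash

python3 -m jog '[{"translation":[0,0,0.03],"rot":[0,0,0]},{"translation":[0,0,0.07],"rot":[0,0,0]},{"translation":[0,0,0.09],"rot":[0,0,0]},{"translation":[0,0.03,0.09],"rot":[0,0,0]},{"translation":[0.01,0.06,0.07],"rot":[0,0,0.05]},{"translation":[0.02,0.09,0.03],"rot":[0,0,0.05]},{"translation":[0.02,0.095,0],"rot":[0,0,0.05]},{"translation":[0.02,0.095,0],"rot":[0,0,0.05]}]'
python3 -m jog '[{"translation":[0.02,0.095,0],"rot":[0,0,0.05]},{"translation":[0.02,0.095,0],"rot":[0,0,0.05]},{"translation":[0.02,0.095,0],"rot":[0,0,0.05]},{"translation":[0.02,0.095,0],"rot":[0,0,0]},{"translation":[0.02,0.095,0],"rot":[0,0,0]},{"translation":[0.01,0.095,0],"rot":[0,0,0]},{"translation":[0.01,0.095,0],"rot":[0,0,0]},{"translation":[0,0.05,0],"rot":[0,0,0]}]'
python3 -c '
from h import *
need([.5723,.238,.24],4.7,0)'
```

```text
clock: 10.6
ee_pos: [0.5124, -0.105, 0.2648]
ee_rot: [0.018, 1.0, 0.0, -0.002]
wrist_force: [1.1, -0.4, -1.6]
width: 0.0319
gripper_force: 19.9
clock: 11.4
ee_pos: [0.5722, 0.2541, 0.2636]
ee_rot: [-0.041, 0.999, 0.0, -0.003]
wrist_force: [0.7, -0.5, -1.4]
width: 0.0324
gripper_force: 19.9
T [ 0.0003 -0.0321 -0.0691] rows 1.0 R [-0.0003 -0.0075  0.0001] rows 1.0 F [ 0.7 -0.5 -1.4] w 0.0324 gf 19.9 q [ 0.38  0.01  1.5   0.    1.64 -1.28] t 11.4
```

```bash

python3 -m jog '[{"translation":[0,-0.016,0],"rot":[0,-0.007,0]},{"translation":[0,-0.016,-0.02],"rot":[0,0,0]},{"translation":[0,0,-0.01],"rot":[0,0,0]},{"translation":[0,0,0],"rot":[0,0,0]}]'
python3 -c '
from h import *
import cv2
need([.5723,.238,.24],4.7,0)
c=camera("wrist");im=c["color"][:,:,::-1].copy()
def line(p,q,col):
    for t in np.linspace(0,1,60):
        u=proj(c,np.array(p)*(1-t)+np.array(q)*t,True);cv2.circle(im,tuple(u.round().astype(int).tolist()),0,col,-1)
xa=np.array([np.cos(.082),np.sin(.082),0]);ya=np.array([-xa[1],xa[0],0])
re=np.array([.5707,.238,.045])+ya*(.3665-.238)/.9966
S=lambda x,y,z:re+xa*x+ya*y+[0,0,z]
line(S(-.032,0,.025),S(-.032,-.31,.025),(0,0,255));line(S(.032,0,.121),S(.032,-.31,.121),(0,0,255));line(S(-.032,0,.1),S(.032,0,.1),(255,0,0))
line(S(-.032,-.31,.1),S(.032,-.31,.1),(255,0,0)); line(S(-.032,0,0),S(-.032,-.31,0),(0,255,0))
cv2.imwrite("pics/w4.png",im)'
```

```text
clock: 11.8
ee_pos: [0.5723, 0.2336, 0.2472]
ee_rot: [-0.039, 0.999, -0.0, -0.001]
wrist_force: [0.3, -0.2, -3.0]
width: 0.0321
gripper_force: 19.9
T [-0.      0.0088 -0.0363] rows 1.0 R [ 0.0007 -0.0016  0.0047] rows 1.0 F [ 0.3 -0.2 -3. ] w 0.0321 gf 19.9 q [ 0.35 -0.01  1.54 -0.    1.61 -1.3 ] t 11.8
```

View pics/w4.png

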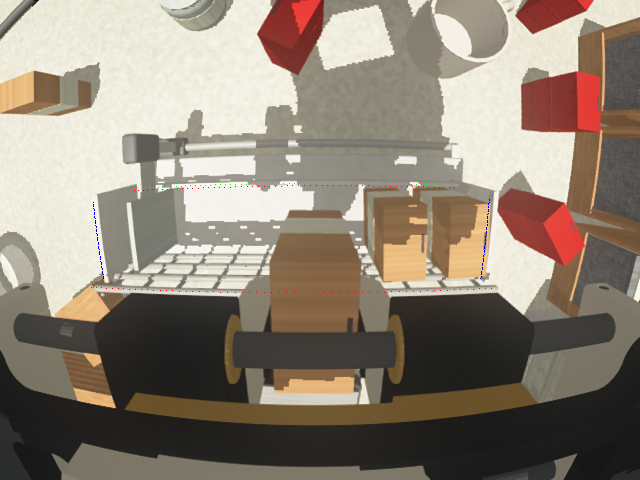

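The wrist view shows my shelf model matching: lip line at row 187, wire line at row 291 and the row-end panel at column 490. Carton b hangs centred left of c at (400,240). I'll insert it.

```bash

python3 -m jog '[{"translation":[0,0.002,-0.03],"rot":[0,0,0.005]},{"translation":[0,0,-0.05],"rot":[0,0,0]},{"translation":[0,0,-0.06],"rot":[0,0,0]},{"translation":[0,0,-0.06],"rot":[0,0,0]},{"translation":[0,0,-0.03],"rot":[0,0,0]},{"translation":[0,0,-0.012],"rot":[0,0,0]},{"translation":[0,0,0],"rot":[0,0,0]}]'
python3 -c '
from h import *
need([.5723,.235,.13],4.7,0)'
```

```text
clock: 12.55
ee_pos: [0.5726, 0.2358, 0.127]
ee_rot: [-0.042, 0.999, -0.0, -0.0]
wrist_force: [0.1, -0.3, -0.9]
width: 0.0319
gripper_force: 19.9
T [-0.0006 -0.0017 -0.016 ] rows 1.0 R [ 0.0002 -0.0004 -0.0025] rows 1.0 F [ 0.1 -0.3 -0.9] w 0.0319 gf 19.9 q [ 0.35  0.04  1.68 -0.    1.42 -1.31] t 12.55
```

```bash

python3 -m jog '[{"translation":[0,-0.001,-0.008],"rot":[0,0,0]},{"translation":[0,0,-0.003],"rot":[0,0,0]},{"translation":[0,0,0],"rot":[0,0,0]}]'
python3 -m jog '[{"translation":[0,0,-0.003],"rot":[0,0,0]},{"translation":[0,0,0],"rot":[0,0,0]}]'
python3 -m jog '[{"translation":[0,0,-0.003],"rot":[0,0,0]},{"translation":[0,0,0],"rot":[0,0,0]}]'
```

```text
clock: 12.85
ee_pos: [0.5728, 0.2354, 0.1222]
ee_rot: [-0.042, 0.999, 0.0, 0.0]
wrist_force: [-0.2, 0.4, -0.8]
width: 0.0319
gripper_force: 19.9
clock: 13.05
ee_pos: [0.5726, 0.2354, 0.1202]
ee_rot: [-0.042, 0.999, -0.0, 0.0]
wrist_force: [0.6, 0.2, -1.6]
width: 0.032
gripper_force: 19.9
clock: 13.25
ee_pos: [0.5728, 0.2354, 0.119]
ee_rot: [-0.042, 0.999, 0.0, 0.0]
wrist_force: [1.1, 0.7, 0.8]
width: 0.032
gripper_force: 19.9
```

```bash

python3 -m jog '[{"translation":[0,0,-0.001],"rot":[0,0,0]},{"translation":[0,0,0],"rot":[0,0,0]}]'
python3 -m jog '[{"translation":[0,0,0],"rot":[0,0,0]},{"translation":[0,0,0],"rot":[0,0,0]},{"translation":[0,0,0.02],"rot":[0,0,0]},{"translation":[0,0,0.06],"rot":[0,0,0]},{"translation":[0,0,0.09],"rot":[0,0,0]},{"translation":[0,0,0.09],"rot":[0,0,0]}]' 45 20
python3 -c '
from h import *
need([.4504,-.0777,.17],-82.2,0)'
```

```text
clock: 13.45
ee_pos: [0.5729, 0.2355, 0.119]
ee_rot: [-0.042, 0.999, 0.0, 0.001]
wrist_force: [-0.8, 0.1, 6.3]
width: 0.0321
gripper_force: 19.9
clock: 14.05
ee_pos: [0.5721, 0.2352, 0.25]
ee_rot: [-0.042, 0.999, -0.0, -0.0]
wrist_force: [1.0, -0.0, 0.1]
width: 0.0417
gripper_force: 0.0
T [-0.2435 -0.6259 -0.182 ] rows 7.0 R [-3.0000e-04 -9.0000e-04 -1.9337e+00] rows 11.0 F [ 1.  -0.   0.1] w 0.0417 gf 0.0 q [ 0.35 -0.01  1.54 -0.    1.62 -1.31] t 14.05
```

```bash

python3 -m jog '[{"translation":[-0.022,-0.057,0],"rot":[0,0,-0.176]},{"translation":[-0.022,-0.057,0],"rot":[0,0,-0.176]},{"translation":[-0.022,-0.057,0],"rot":[0,0,-0.176]},{"translation":[-0.022,-0.057,0],"rot":[0,0,-0.176]},{"translation":[-0.022,-0.057,0],"rot":[0,0,-0.176]},{"translation":[-0.022,-0.057,0],"rot":[0,0,-0.176]},{"translation":[-0.022,-0.057,0],"rot":[0,0,-0.176]},{"translation":[-0.022,-0.057,-0.04],"rot":[0,0,-0.176]}]' 75
python3 -m jog '[{"translation":[-0.022,-0.057,-0.04],"rot":[0,0,-0.176]},{"translation":[-0.022,-0.057,-0.05],"rot":[0,0,-0.176]},{"translation":[-0.022,-0.057,-0.05],"rot":[0,0,-0.174]},{"translation":[0,0,0],"rot":[0,0,0]}]'
python3 -c '
from h import *
need([.4504,-.0777,.085],-82.2,0)
c=camera("wrist");cv2.imwrite("pics/w5.png",c["color"][:,:,::-1])'
```

```text
clock: 14.85
ee_pos: [0.4847, 0.0064, 0.2309]
ee_rot: [0.491, 0.871, 0.001, 0.002]
wrist_force: [0.5, -0.5, 0.1]
width: 0.0697
gripper_force: 0.0
clock: 15.25
ee_pos: [0.4495, -0.0801, 0.1557]
ee_rot: [0.66, 0.751, -0.001, -0.001]
wrist_force: [-0.1, -0.3, -0.1]
width: 0.0698
gripper_force: 0.0
T [ 0.0018  0.0048 -0.1633] rows 2.0 R [-0.0002 -0.0046  0.0096] rows 1.0 F [-0.1 -0.3 -0.1] w 0.0698 gf 0.0 q [-0.23 -0.35  1.98 -0.    1.51 -0.36] t 15.25
```

View pics/w5.png

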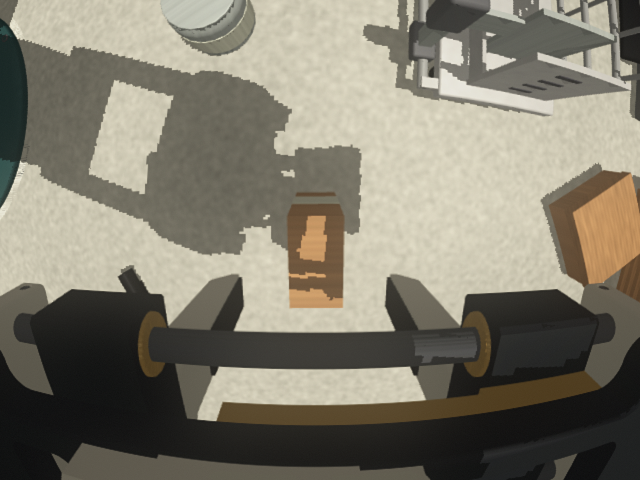

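Carton a is centred between the open fingers, at columns 289–344. I'll grasp it.

```bash

python3 -m jog '[{"translation":[0.002,0.005,-0.06],"rot":[0,-0.005,0.01]},{"translation":[0,0,-0.07],"rot":[0,0,0]},{"translation":[0,0,-0.034],"rot":[0,0,0]},{"translation":[0,0,0],"rot":[0,0,0]}]' 
python3 -m jog '[{"translation":[0,0,0],"rot":[0,0,0]},{"translation":[0,0,0],"rot":[0,0,0]},{"translation":[0,0,0],"rot":[0,0,0]},{"translation":[0,0,0],"rot":[0,0,0]},{"translation":[0,0,0],"rot":[0,0,0]},{"translation":[0,0,0],"rot":[0,0,0]}]' 20 20
python3 -c '
from h import *
need([.4504,-.0777,.085],-82.2,0)'
```

```text
clock: 15.7
ee_pos: [0.4522, -0.0747, 0.0752]
ee_rot: [0.654, 0.757, 0.001, 0.0]
wrist_force: [-0.4, -0.1, 0.8]
width: 0.0703
gripper_force: 0.0
clock: 16.3
ee_pos: [0.4526, -0.0757, 0.0765]
ee_rot: [0.655, 0.756, 0.001, 0.002]
wrist_force: [-0.5, 0.1, 3.4]
width: 0.032
gripper_force: 20.0
T [-0.0044 -0.0041 -0.005 ] rows 1.0 R [ 0.0002  0.0051 -0.0095] rows 1.0 F [-0.5  0.1  3.4] w 0.032 gf 20.0 q [-0.22 -0.29  2.07  0.    1.36 -0.37] t 16.3
```

```bash

python3 -m jog '[{"translation":[0,0,0.03],"rot":[0,0,0]},{"translation":[0,0,0.07],"rot":[0,0,0]},{"translation":[0,0,0.09],"rot":[0,0,0]},{"translation":[0,0,0.09],"rot":[0,0,0]},{"translation":[0.01,0.02,0.075],"rot":[0,0,0.17]},{"translation":[0.026,0.053,0],"rot":[0,0,0.176]},{"translation":[0.026,0.053,0],"rot":[0,0,0.176]},{"translation":[0.026,0.053,0],"rot":[0,0,0.176]}]'
python3 -m jog '[{"translation":[0.026,0.053,0],"rot":[0,0,0.176]},{"translation":[0.026,0.053,0],"rot":[0,0,0.176]},{"translation":[0.026,0.053,0],"rot":[0,0,0.176]},{"translation":[0.026,0.053,0],"rot":[0,0,0.176]},{"translation":[0.026,0.053,0],"rot":[0,0,0.176]},{"translation":[0.026,0.053,0],"rot":[0,0,0.176]},{"translation":[0,0.02,0],"rot":[0,0,0.17]},{"translation":[0,0,0],"rot":[0,0,0]}]'
python3 -c '
from h import *
need([.5744,.172,.24],4.7,0)'
```

```text
clock: 17.1
ee_pos: [0.4968, 0.0148, 0.255]
ee_rot: [0.423, 0.906, 0.002, 0.002]
wrist_force: [0.9, -0.9, -1.1]
width: 0.032
gripper_force: 20.0
clock: 17.9
ee_pos: [0.5745, 0.184, 0.2541]
ee_rot: [-0.044, 0.999, 0.002, 0.0]
wrist_force: [0.1, 0.1, -0.6]
width: 0.0317
gripper_force: 20.0
T [-0.0003 -0.0241 -0.0501] rows 1.0 R [-0.005  -0.0002 -0.0075] rows 1.0 F [ 0.1  0.1 -0.6] w 0.0317 gf 20.0 q [ 0.27 -0.05  1.56  0.    1.62 -1.39] t 17.9
```

```bash

python3 -m jog '[{"translation":[0,-0.024,-0.02],"rot":[-0.005,0,-0.007]},{"translation":[0,0,-0.03],"rot":[0,0,0]},{"translation":[0,0,0],"rot":[0,0,0]}]'
python3 -c '
from h import *
need([.5744,.172,.136],4.7,0)'
```

```text
clock: 18.2
ee_pos: [0.5737, 0.1695, 0.2258]
ee_rot: [-0.038, 0.999, -0.0, -0.001]
wrist_force: [-0.4, 0.5, -1.7]
width: 0.0321
gripper_force: 20.0
T [ 0.0014  0.0049 -0.2016] rows 3.0 R [ 0.0012 -0.0036  0.0089] rows 1.0 F [-0.4  0.5 -1.7] w 0.0321 gf 20.0 q [ 0.24 -0.05  1.61 -0.    1.58 -1.4 ] t 18.2
```

```bash

python3 -m jog '[{"translation":[0.001,0.002,-0.03],"rot":[0,0,0.005]},{"translation":[0,0,-0.06],"rot":[0,0,0]},{"translation":[0,0,-0.06],"rot":[0,0,0]},{"translation":[0,0,-0.04],"rot":[0,0,0]},{"translation":[0,0,-0.012],"rot":[0,0,0]},{"translation":[0,0,0],"rot":[0,0,0]},{"translation":[0,0,0],"rot":[0,0,0]}]'
python3 -c '
from h import *
need([.5744,.172,.1325],4.7,0)'
```

```text
clock: 18.9
ee_pos: [0.5755, 0.172, 0.1288]
ee_rot: [-0.041, 0.999, 0.0, 0.001]
wrist_force: [0.1, -0.0, -1.5]
width: 0.0318
gripper_force: 20.0
T [-0.0022  0.0001 -0.0146] rows 1.0 R [-0.0004  0.0021 -0.0002] rows 1.0 F [ 0.1 -0.  -1.5] w 0.0318 gf 20.0 q [ 0.25 -0.    1.73 -0.    1.42 -1.41] t 18.9
```

```bash

python3 -m jog '[{"translation":[-0.002,0,-0.008],"rot":[0,0,0]},{"translation":[0,0,-0.003],"rot":[0,0,0]},{"translation":[0,0,0],"rot":[0,0,0]}]'
python3 -m jog '[{"translation":[0,0,-0.003],"rot":[0,0,0]},{"translation":[0,0,0],"rot":[0,0,0]}]'
python3 -m jog '[{"translation":[0,0,-0.002],"rot":[0,0,0]},{"translation":[0,0,0],"rot":[0,0,0]}]'
```

```text
clock: 19.2
ee_pos: [0.5741, 0.1719, 0.1223]
ee_rot: [-0.041, 0.999, -0.0, 0.0]
wrist_force: [0.2, -0.1, -1.3]
width: 0.0317
gripper_force: 20.0
clock: 19.4
ee_pos: [0.5744, 0.1719, 0.1215]
ee_rot: [-0.041, 0.999, -0.0, 0.001]
wrist_force: [-0.8, -1.5, 3.3]
width: 0.0321
gripper_force: 20.0
clock: 19.6
ee_pos: [0.5745, 0.1719, 0.1215]
ee_rot: [-0.041, 0.999, 0.0, 0.001]
wrist_force: [-4.2, -2.1, 13.4]
width: 0.0317
gripper_force: 20.0
```

```bash

python3 -m jog '[{"translation":[0,0,0.001],"rot":[0,0,0]},{"translation":[0,0,0],"rot":[0,0,0]},{"translation":[0,0,0],"rot":[0,0,0]},{"translation":[0,0,0.02],"rot":[0,0,0]},{"translation":[0,0,0.06],"rot":[0,0,0]},{"translation":[0,0,0.09],"rot":[0,0,0]},{"translation":[-0.01,-0.02,0.06],"rot":[0,0,0]},{"translation":[-0.05,-0.07,0],"rot":[0,0,0]}]' 45 20
python3 -m jog '[{"translation":[-0.06,-0.06,0],"rot":[0,0,0]},{"translation":[0,-0.03,-0.05],"rot":[0,0,0]},{"translation":[0,0,0],"rot":[0,0,0]},{"translation":[0,0,0],"rot":[0,0,0]}]'
python3 -c '
from h import *
need([.512,.081,.118],4.7,0)
c=camera("wrist");w=c["color"][:,:,::-1];cv2.imwrite("pics/w6r.png",w)
print(proj(c,[.512,.081,.136],True))
t=camera("top")["color"][172:252,160:330,::-1]
o=np.zeros((600,640,3),np.uint8);o[:300,:640]=cv2.resize(t,(640,300),interpolation=cv2.INTER_CUBIC);o[300:]=w[100:400]
cv2.imwrite("pics/w6.png",o)'
```

```text
clock: 20.4
ee_pos: [0.5457, 0.1281, 0.2402]
ee_rot: [-0.042, 0.999, 0.001, 0.003]
wrist_force: [1.0, -0.8, 0.2]
width: 0.0418
gripper_force: 0.0
clock: 20.8
ee_pos: [0.5142, 0.0821, 0.2108]
ee_rot: [-0.041, 0.999, 0.0, 0.0]
wrist_force: [0.3, -0.1, 1.2]
width: 0.0419
gripper_force: 0.0
T [-0.0043 -0.0021 -0.2076] rows 3.0 R [-0.0002  0.0002  0.0003] rows 1.0 F [ 0.3 -0.1  1.2] w 0.0419 gf 0.0 q [ 0.11 -0.22  1.79  0.    1.57 -1.54] t 20.8
[311.99550948 248.98012294]
```

View pics/w6.png

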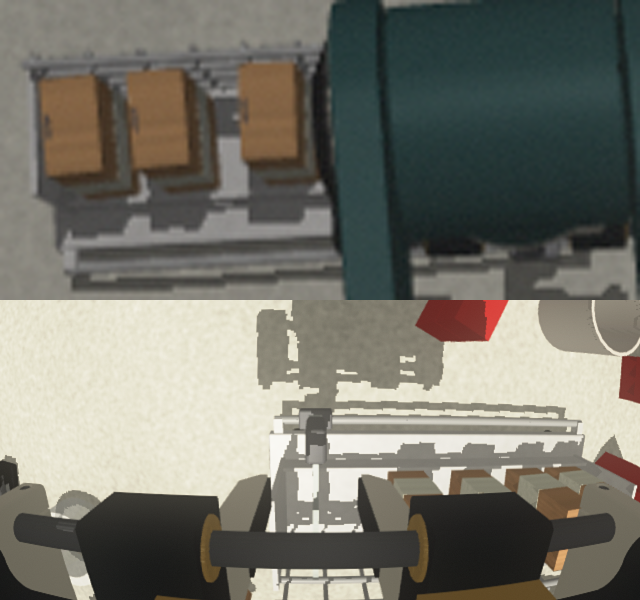

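The grip block sits between the fingers at about (316,246) full-frame, and the prediction was (312,249). Cartons d, c and b stand in the top view and all four show upright in the wrist view. I'll descend and pinch the grip.

```bash

python3 -m jog '[{"translation":[-0.004,0.002,-0.06],"rot":[0,0,0]},{"translation":[0,0,-0.08],"rot":[0,0,0]},{"translation":[0,0,-0.05],"rot":[0,0,0]},{"translation":[0,0,-0.018],"rot":[0,0,0]},{"translation":[0,0,0],"rot":[0,0,0]}]'
python3 -m jog '[{"translation":[0,0,0],"rot":[0,0,0]},{"translation":[0,0,0],"rot":[0,0,0]},{"translation":[0,0,0],"rot":[0,0,0]},{"translation":[0,0,0],"rot":[0,0,0]},{"translation":[0,0,0],"rot":[0,0,0]},{"translation":[0,0,0],"rot":[0,0,0]}]' 5 25
python3 -c '
from h import *
need([.512,.083,.118],4.7,0)'
```

```text
clock: 21.4
ee_pos: [0.5121, 0.0834, 0.1059]
ee_rot: [-0.042, 0.999, -0.0, -0.001]
wrist_force: [-0.4, 0.6, 1.0]
width: 0.0416
gripper_force: 0.0
clock: 22.0
ee_pos: [0.5123, 0.0829, 0.1068]
ee_rot: [-0.041, 0.999, 0.0, 0.001]
wrist_force: [-1.2, 0.3, 6.7]
width: 0.0138
gripper_force: 25.0
T [-0.0007  0.0003  0.0004] rows 1.0 R [-0.0001  0.0016 -0.0003] rows 1.0 F [-1.2  0.3  6.7] w 0.0138 gf 25.0 q [ 0.11 -0.17  1.92 -0.    1.39 -1.54] t 22.0
```

```bash

python3 -m jog '[{"translation":[-0.0008,0.01,0],"rot":[0,0,0]},{"translation":[-0.0012,0.014,0],"rot":[0,0,0]},{"translation":[-0.0012,0.014,0],"rot":[0,0,0]},{"translation":[-0.0012,0.014,0],"rot":[0,0,0]},{"translation":[-0.0012,0.014,0],"rot":[0,0,0]},{"translation":[-0.0012,0.014,0],"rot":[0,0,0]},{"translation":[-0.0012,0.014,0],"rot":[0,0,0]},{"translation":[-0.0008,0.01,0],"rot":[0,0,0]}]'
python3 -m jog '[{"translation":[-0.0005,0.006,0],"rot":[0,0,0]},{"translation":[-0.0005,0.006,0],"rot":[0,0,0]},{"translation":[-0.0005,0.006,0],"rot":[0,0,0]},{"translation":[-0.0005,0.006,0],"rot":[0,0,0]},{"translation":[-0.0005,0.006,0],"rot":[0,0,0]},{"translation":[-0.0005,0.006,0],"rot":[0,0,0]},{"translation":[-0.0005,0.006,0],"rot":[0,0,0]},{"translation":[-0.0005,0.006,0],"rot":[0,0,0]}]'
python3 -m jog '[{"translation":[-0.0005,0.006,0],"rot":[0,0,0]},{"translation":[-0.0005,0.006,0],"rot":[0,0,0]},{"translation":[-0.0005,0.006,0],"rot":[0,0,0]},{"translation":[-0.0005,0.006,0],"rot":[0,0,0]},{"translation":[-0.0005,0.006,0],"rot":[0,0,0]},{"translation":[-0.0005,0.006,0],"rot":[0,0,0]},{"translation":[-0.0005,0.006,0],"rot":[0,0,0]},{"translation":[-0.0005,0.006,0],"rot":[0,0,0]}]'
python3 -c '
from h import *
need([.512-.0122,.083+.1475,.118],4.7,0)'
```

```text
clock: 22.8
ee_pos: [0.5081, 0.135, 0.1068]
ee_rot: [-0.041, 0.999, -0.0, 0.001]
wrist_force: [1.1, -2.5, 5.8]
width: 0.0142
gripper_force: 25.0
clock: 23.6
ee_pos: [0.5061, 0.1587, 0.1068]
ee_rot: [-0.041, 0.999, -0.0, 0.001]
wrist_force: [1.3, -3.9, 5.1]
width: 0.0143
gripper_force: 25.0
clock: 24.4
ee_pos: [0.5042, 0.1826, 0.1068]
ee_rot: [-0.041, 0.999, -0.0, 0.001]
wrist_force: [0.8, -5.5, 5.8]
width: 0.0136
gripper_force: 25.0
T [-0.0087  0.0958  0.0003] rows 1.0 R [ 0.0009  0.0021 -0.0001] rows 1.0 F [ 0.8 -5.5  5.8] w 0.0136 gf 25.0 q [ 0.3  -0.13  1.88 -0.    1.39 -1.35] t 24.4
```

```bash

python3 -m jog '[{"translation":[-0.0005,0.006,0],"rot":[0,0,0]},{"translation":[-0.0005,0.006,0],"rot":[0,0,0]},{"translation":[-0.0005,0.006,0],"rot":[0,0,0]},{"translation":[-0.0005,0.006,0],"rot":[0,0,0]},{"translation":[-0.0005,0.006,0],"rot":[0,0,0]},{"translation":[-0.0005,0.006,0],"rot":[0,0,0]},{"translation":[-0.0005,0.006,0],"rot":[0,0,0]},{"translation":[-0.0005,0.006,0],"rot":[0,0,0]}]'
python3 -m jog '[{"translation":[-0.0005,0.006,0],"rot":[0,0,0]},{"translation":[-0.0005,0.006,0],"rot":[0,0,0]},{"translation":[-0.0005,0.006,0],"rot":[0,0,0]},{"translation":[-0.0004,0.005,0],"rot":[0,0,0]}]'
python3 -c '
from h import *
need([.512-.0122,.083+.1475,.118],4.7,0)
c=camera("top");t=c["color"][172:252,160:330,::-1];w=camera("wrist")["color"][:,:,::-1]
o=np.zeros((600,640,3),np.uint8);o[:300,:640]=cv2.resize(t,(640,300),interpolation=cv2.INTER_CUBIC);o[300:]=w[100:400]
cv2.imwrite("pics/w7.png",o)'
```

```text
clock: 25.2
ee_pos: [0.5022, 0.2066, 0.1068]
ee_rot: [-0.041, 0.999, -0.0, 0.001]
wrist_force: [1.6, -5.8, 5.6]
width: 0.0141
gripper_force: 25.0
clock: 25.6
ee_pos: [0.5012, 0.218, 0.1068]
ee_rot: [-0.041, 0.999, -0.001, 0.001]
wrist_force: [0.6, -6.1, 5.9]
width: 0.014
gripper_force: 25.0
T [-0.0029  0.0251  0.0003] rows 1.0 R [ 0.0012  0.0021 -0.0001] rows 1.0 F [ 0.6 -6.1  5.9] w 0.014 gf 25.0 q [ 0.36 -0.11  1.86 -0.    1.39 -1.29] t 25.6
```

View pics/w7.png

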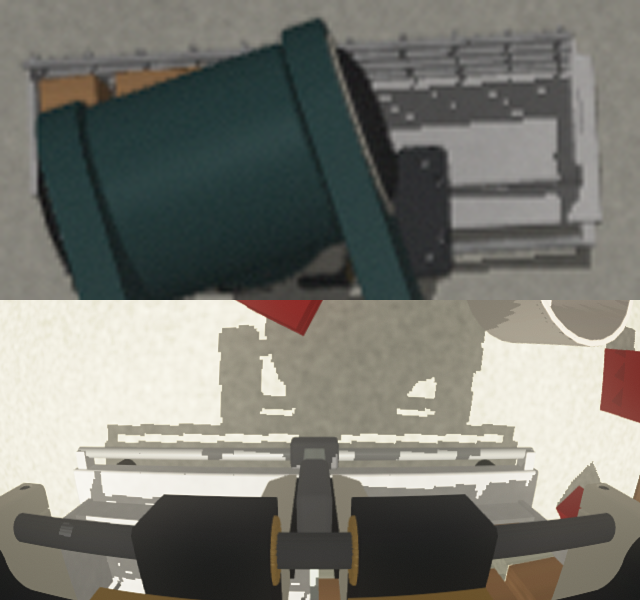

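Most of the row is hidden by the arm. Carton d is still at the end panel with the c/b tops just right of it, and the grip is held at (315,490). I'll continue in small steps and watch the force.

```bash

python3 -m jog '[{"translation":[-0.0003,0.004,0],"rot":[0,0,0]},{"translation":[-0.0003,0.004,0],"rot":[0,0,0]},{"translation":[-0.0003,0.004,0],"rot":[0,0,0]}]'
python3 -m jog '[{"translation":[-0.0003,0.003,0],"rot":[0,0,0]},{"translation":[-0.0003,0.003,0],"rot":[0,0,0]}]'
python3 -m jog '[{"translation":[-0.0002,0.002,0],"rot":[0,0,0]},{"translation":[-0.0002,0.002,0],"rot":[0,0,0]}]'
```

```text
clock: 26.0
ee_pos: [0.5008, 0.2239, 0.1068]
ee_rot: [-0.041, 0.999, -0.001, 0.001]
wrist_force: [1.2, -6.8, 5.9]
width: 0.0138
gripper_force: 25.0
clock: 26.2
ee_pos: [0.5005, 0.2269, 0.1068]
ee_rot: [-0.041, 0.999, -0.001, 0.001]
wrist_force: [0.4, -5.9, 5.8]
width: 0.0138
gripper_force: 25.0
clock: 26.4
ee_pos: [0.5003, 0.2288, 0.1068]
ee_rot: [-0.041, 0.999, -0.001, 0.001]
wrist_force: [1.7, -7.1, 5.7]
width: 0.014
gripper_force: 25.0
```

```bash

python3 -m jog '[{"translation":[-0.0002,0.002,0],"rot":[0,0,0]}]'
python3 -m jog '[{"translation":[-0.0002,0.002,0],"rot":[0,0,0]}]'
python3 -m jog '[{"translation":[-0.0001,0.001,0],"rot":[0,0,0]},{"translation":[0,0,0],"rot":[0,0,0]}]'
```

```text
clock: 26.5
ee_pos: [0.5003, 0.2298, 0.1068]
ee_rot: [-0.041, 0.999, -0.001, 0.001]
wrist_force: [2.4, -7.0, 6.6]
width: 0.0136
gripper_force: 25.0
clock: 26.6
ee_pos: [0.5002, 0.2308, 0.1069]
ee_rot: [-0.041, 0.999, -0.001, 0.001]
wrist_force: [1.4, -7.1, 5.8]
width: 0.0138
gripper_force: 25.0
clock: 26.8
ee_pos: [0.5002, 0.2314, 0.1068]
ee_rot: [-0.041, 0.999, -0.0, 0.001]
wrist_force: [2.1, -5.8, 5.7]
width: 0.0137
gripper_force: 25.0
```

```bash

for i in 1 2 3; do python3 -m jog '[{"translation":[-0.0001,0.001,0],"rot":[0,0,0]},{"translation":[-0.0001,0.001,0],"rot":[0,0,0]}]' | egrep 'ee_pos|wrist'; done
```

```text
ee_pos: [0.5001, 0.2322, 0.1069]
wrist_force: [2.2, -7.2, 5.2]
ee_pos: [0.5, 0.2333, 0.1068]
wrist_force: [2.4, -7.3, 4.8]
ee_pos: [0.4999, 0.2343, 0.1069]
wrist_force: [3.0, -6.2, 5.7]
```

```bash

python3 -m jog '[{"translation":[-0.0001,0.001,0],"rot":[0,0,0]},{"translation":[-0.0001,0.001,0],"rot":[0,0,0]}]' | egrep 'ee_pos|wrist'
python3 -m jog '[{"translation":[-0.0001,0.001,0],"rot":[0,0,0]},{"translation":[-0.0001,0.001,0],"rot":[0,0,0]}]' | egrep 'ee_pos|wrist'
python3 -c '
from h import *
c=camera("side");R=[proj(c,[.57,y,.155]) for y in(.37,.2)];print(R)
u,v=np.mean(R,0).astype(int);cv2.imwrite("pics/s8.png",cv2.resize(c["color"][v-50:v+50,u-60:u+60,::-1],None,fx=5,fy=5,interpolation=cv2.INTER_CUBIC))'
```

```text
ee_pos: [0.4998, 0.2349, 0.1068]
wrist_force: [3.4, -13.9, 7.0]
ee_pos: [0.4998, 0.235, 0.1068]
wrist_force: [4.0, -22.7, 8.3]
[array([314.84674322, 165.42181738]), array([327.61012636, 192.42767272])]
```

View pics/s8.png

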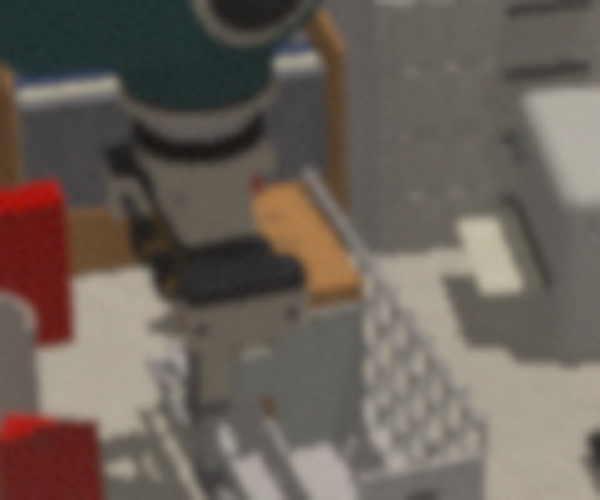

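All four are pressed: it stopped hard at y=0.235, the force rose, and the tops form one continuous block at (305,240). I'll relieve the push, release and rise.

```bash

python3 -m jog '[{"translation":[0.0002,-0.002,0],"rot":[0,0,0]},{"translation":[0,0,0],"rot":[0,0,0]}]' | egrep 'ee_pos|wrist'
python3 -m jog '[{"translation":[0,0,0],"rot":[0,0,0]},{"translation":[0,0,0],"rot":[0,0,0]},{"translation":[0,0,0],"rot":[0,0,0]},{"translation":[0,0,0.02],"rot":[0,0,0]},{"translation":[0,0,0.06],"rot":[0,0,0]},{"translation":[0,0,0.09],"rot":[0,0,0]},{"translation":[-0.02,-0.05,0.06],"rot":[0,0,0]},{"translation":[-0.04,-0.08,0],"rot":[0,0,0]}]' 40
python3 -m jog '[{"translation":[-0.04,-0.09,0],"rot":[0,0,0]},{"translation":[-0.04,-0.09,0],"rot":[0,0,0]},{"translation":[-0.04,-0.09,0],"rot":[0,0,0]},{"translation":[-0.02,-0.09,0],"rot":[0,0,0]},{"translation":[0,-0.09,0],"rot":[0,0,0]},{"translation":[0,-0.09,0],"rot":[0,0,0]},{"translation":[0,-0.05,0],"rot":[0,0,0]},{"translation":[0,0,0],"rot":[0,0,0]}]'
python3 -c '
from h import *
c=camera("top")["color"][:,:,::-1];t=c[172:252,160:330]
o=np.zeros((600,680,3),np.uint8);o[:320]=cv2.resize(t,(680,320),interpolation=cv2.INTER_CUBIC);o[320:,:]=cv2.resize(c[120:360,90:600],(680,280))
cv2.imwrite("pics/t9.png",cv2.convertScaleAbs(o,alpha=1.4))'
```

```text
ee_pos: [0.4998, 0.2349, 0.1068]
wrist_force: [3.1, -9.4, 5.9]
clock: 28.85
ee_pos: [0.4702, 0.1716, 0.2262]
ee_rot: [-0.042, 0.999, 0.001, 0.003]
wrist_force: [1.1, -1.4, -0.7]
width: 0.0374
gripper_force: 0.0
clock: 29.65
ee_pos: [0.3988, -0.1265, 0.2218]
ee_rot: [-0.039, 0.999, -0.0, 0.0]
wrist_force: [0.8, 0.4, -1.0]
width: 0.0372
gripper_force: 0.0
```

View pics/t9.png

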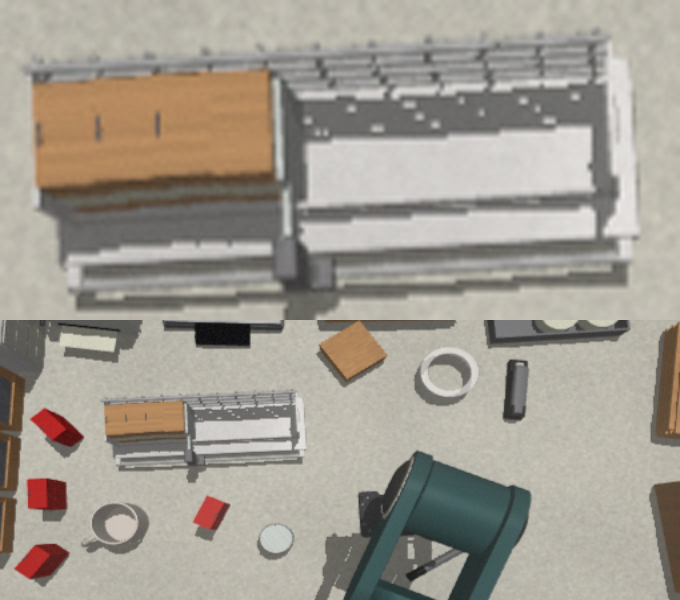

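The four cartons form one gapless block at (35–270, 75–185), pressed against the end panel by the divider at column 283. The bystanders are where they were.

```bash
python3 -c '
from rig import ticket
print(ticket.job_done())'
```

```text
the job is handed in; nothing more can be done
None
```

The job is handed in: both loose cartons are on the shelf, and the divider has all four pressed into one gapless row against the end panel. It took about 30 s of the 72 s limit, with a peak push of about 23 N and the bystanders unmoved in the last picture.

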